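# Clamp the glass rack's foot tube with a U-bolt

### The arm

A 6-joint arm with a two-finger parallel gripper is mounted at the origin on the work surface. World frame = base frame: x ahead of the robot, y to its left, z up, the work surface at z = 0. Lengths are in mm, angles in rad, forces in N, time in s.
With the tool pointing down it reaches from about 350 to 875 mm from the base axis. Payload 4.2 kg.
Tool frame: the origin (TCP) lies at the very end of the fingers, on their centre line; the grasp point (between the pads) lies 19 mm behind it; z points along the fingers, y is the direction in which the jaws open and shut (so a half turn about z gives the same grasp; the last joint's range is limited). The gripper opens to 85 mm and grips with 20 to 120 N. Pads are 22 mm wide; open, the fingers measure 114 mm over their backs; the gripper's body (76 mm by 85 mm) begins 54 mm behind the grasp point. The pads swing forward as they close: fully open they stand 13 mm farther back than shut.
Start: joints at [-0.887, 0.385, 0.008, 0, -1.194, -0.259], TCP at [257.599, -569.423, 231.312] pointing down, gripper open.
Joint ranges: [-3.14, 3.14], [-1.21, 2.06], [-1.07, 1.41], [-3.16, 2.05], [-2.99, -0.16], [-3.1, 3.1]. Speed limits (rad/s): [2.79, 2.79, 3.14, 3.14, 3.14, 3.14].

### API

Orientations are given as a unit quaternion [x, y, z, w].
In Python, from bench import arm, optics, job gives the robot as it stands.
- The arm moves only by the tool send_rows, never from a script. Its argument "steps" is a list that holds one entry, the list of rows, each a list of 5 numbers: the shift along the tool's x, y, z in cm, then the turn about the tool's z in rad, then the opening, from 0 (shut) to 1 (fully open). A call has 1 to 10 rows; each row shifts and turns the pose as measured when the row begins, along the tool's axes as they then stand; what a row does not reach is not made up. A row lasts 1/12 s, in which the tool goes at most 41.7 mm and 7.16 degrees, less where a joint would pass 70% of its speed; a pose out of reach is approached as far as the arm can. A call with a gripper value outside its range is refused whole. The fingers move at their own pace and stop on an object; the grip force is fixed at half the most. Time passes only in rows, so rows that do not move let the fingers close. It gives the time, the measured TCP pose, the force and the opening at its end, in the units of the state.
- arm.read_state(): the state, without advancing time (a new reading comes with each control period).
- optics.get_image(name): name is "side" or "top" or "wrist"; returns (picture, depth): 384x512x3 uint8, blue, green, red; 384x512 float32, mm along the optical axis (not along the pixel's ray), 0 where there is no reading.
- optics.get_calibration(name): a dict with "K" (3x3 intrinsics, pixels), "rvec" (rotation vector, rad) and "tvec" (3), from world to camera coordinates, as OpenCV has them; the wrist camera has in their place "hand_eye" (4x4, takes a point from camera to tool coordinates, whose origin is the TCP and whose axes are the flange's). Camera axes: x right, y down, z forward; pixel columns grow to the right and rows downward; lengths in mm; the calibration is good to about 2 mm. A picture is of the moment at which its call begins: read the wrist's pose just before it. get_calibration takes no time and is no camera call.
- job.job_done(): hands the job in, once; it reports no verdict.
The state is a dict: "clock": time; "joints": joint angles; "joint_vel": joint speeds; "joint_efforts": joint torques, N m; "position": TCP position; "ee_rot": TCP orientation; "contact_force": force on the tool from outside, world axes, zero at the start; "wrist_torque": the same for the moment, N m; "gripper_width": finger opening in mm.
Only numpy, scipy, OpenCV 4.12 (cv2) and the standard library are available. Lean on these libraries where they do the work, as an engineer would, in place of code of your own. Each camera call takes 0.05 s, during which the arm holds its last target. There are 200 camera calls.

### The job

Clamp down the foot tube of the glass-drying rack: lift the U-bolt by its orange grip out of the wooden holder, pass both its legs down around the tube and through the two holes of the steel plate beneath, and press it fully home so that its bow rests on the tube, then let go. The plate sits somewhere beyond its red mark, so feel for the holes gently, never leaning on the rack with more than about 30 N, and leave the tumbler, paint jar and cup where they stand.

Things in the scene. Friction and masses are not known exactly. Their poses are not given: they have to be found in the camera images.
- ubolt: Steel U-bolt, 117 mm tall, upright, 0.1 to 0.16 kg. Two round legs 8 mm thick with round ends, 48 mm apart between centres along its y, joined on top by a half-circle bow, its inside 69 mm and outside 77 mm above the leg ends. Origin: midway between the leg ends; z up along the legs, x across the plane of the U. Same either way round.
- ubolt_grip (a point): Point in the U-bolt's orange plastic grip, 100 mm above the leg ends. The grip is an upright flat block on the bow, 12 mm thick along the U-bolt's x (pinch it across this), 30 mm wide along y, from 75 to 117 mm above the leg ends. Axes as the U-bolt's.
- holder: Fixed wooden block 50 x 105 x 40 mm (x, y, z) with one slot in its top, about 10.5 mm wide along x, 59.5 mm long along y and 30 mm deep, in which the U-bolt's legs stand loosely. Origin: centre of its underside, z up. The U-bolt's leg ends start 10 mm above the table.
- rack: Fixed glass-drying rack, base 170 x 130 mm. Origin: on the table under the clamp mark; x along the foot tube, z up. The tube, 32 mm thick, runs level from x = -90 to +160 mm, over y = 0, and ends in a 150 mm cross bar with three pegs up to 160 mm high. Blue cradles under the tube at x = -59 and +97 mm. When home, the U-bolt's leg ends are 25 mm above the table.
- tube_top (a point): Top of the foot tube above the clamp mark, 94 mm above the table; the U-bolt's bow rests on the tube when home. The legs pass the tube with 4 mm to spare on each side. The plate under it is solid for at least 20 mm either side of its holes, so the legs can slide on it. Axes as the rack's.
- clamp_mark (a point): Mark (red line on the rack's cheeks) at plate-top height, 61 mm above the table, under the tube. The 8 mm steel plate has two round 10 mm holes at y = +-24 mm, both at one x, firmly fixed anywhere from 8 to 33 mm beyond the mark along +x: not measured, to be felt or seen. Spring rollers under the holes nip the legs: no dropping home, a push of about 5 to 15 N is needed.
- tumbler: Bystander: clear drinking glass, 66 mm across, 110 mm high, origin at the centre of its foot.
- paint_jar: Bystander: small blue jar with white lid, 52 mm across, 62 mm high, origin at the centre of its foot.
- water_cup: Bystander: white cup, 72 mm across, 85 mm high, origin at the centre of its foot.
Things that resemble listed ones, but are neither listed nor needed, are in the scene too. Of the things like the ubolt, leave any that is blue; of the rest the smaller one is meant.

How it is judged (in metres and radians):
On the way, in this order (a step that is already met when the one before it is completed fails the run):
1. the U-bolt is lifted upright clear of the holder (z of ubolt in the frame of holder above 0.045 m and angle between ubolt's own z axis and vertical below 0.3 rad), for 0.1 s.
2. both legs, either side of the tube, have entered the plate's holes (z of ubolt in the frame of rack between 0.03 and 0.053 m and x of ubolt in the frame of rack between 0 and 0.038 m and y of ubolt in the frame of rack between -0.006 and 0.006 m), for 0.02 s.
At the end, for the whole second after the job is handed in: Both legs through the plate's holes around the tube: leg ends below 28.5 mm above the table (home within 3.5 mm), their midpoint 0 to 38 mm beyond the mark along and within 6 mm across the tube, in line with the rack within 0.15 rad, upright within 0.12 rad, at rest, released (z of ubolt in the frame of rack below 0.0285 m and x of ubolt in the frame of rack between 0 and 0.038 m and y of ubolt in the frame of rack between -0.006 and 0.006 m and angle between the y axis of ubolt and the y axis of rack, either way round below 0.15 rad and angle between ubolt's own z axis and vertical below 0.12 rad and linear speed of ubolt below 0.02 m/s and contact force between ubolt and the fingers below 0.1 N); the robot touches nothing.
It fails at once if the U-bolt's contact forces on the rack, the rollers' squeeze of about 12 N included, add up to more than 60 N (contact force between ubolt and rack above 60 N).
It fails at once if the robot itself presses on the rack with more than 40 N (contact force between any of the fingers, the arm and rack above 40 N).
It fails at once if a bystander is shifted by more than 20 mm or tipped (distance of any of tumbler, paint_jar, water_cup from where it was at the start of the episode above 0.02 m or angle between any of tumbler, paint_jar, water_cup's own z axis and vertical above 0.4 rad).
It also fails if it takes over 64 s, if anything falls off the work surface, if the arm or the gripper's body presses on something with over 40 N, if the wrist force passes 120 N, or if a joint passes its speed limit or range.

## Working session

There is one attempt and no reset: what is moved stays moved. The work goes in short steps, Python scripts to look and compute and a tool call to move; the robot and the scene stay as the last step left them, time stands still between calls to the robot, and variables do not carry over. Pictures are saved under pics/ and viewed, about 8 in all and at most 12, crops included, and the job is handed in when it is done.

Besides the shell and the picture viewer there is one more tool, called after "Emit:" as name([rows], argument=value, ...), one row to a line, values as JSON. send_rows: Moves the arm, as the interface text tells. Its arguments: {"type":"object","properties":{"steps":{"type":"array","items":{"type":"array","items":{"type":"array","items":{"type":"number"}}}}},"required":["steps"]}

```bash
mkdir -p pics; cat > h.py <<'E'
import numpy as np, cv2
from scipy.spatial.transform import Rotation as R
from bench import arm, optics, job
def cloud(name):
    s=arm.read_state(); im,d=optics.get_image(name); c=optics.get_calibration(name); K=np.array(c["K"])
    v,u=np.mgrid[0:384,0:512]; P=np.stack([(u-K[0,2])/K[0,0]*d,(v-K[1,2])/K[1,1]*d,d],-1)
    if name=="wrist":
        T=np.array(c["hand_eye"]); P=P@T[:3,:3].T+T[:3,3]
        P=P@R.from_quat(s["ee_rot"]).as_matrix().T+np.array(s["position"])
    else:
        Rm=cv2.Rodrigues(np.array(c["rvec"],float))[0]; P=(P-np.array(c["tvec"]).ravel())@Rm
    P[d<=0]=np.nan
    return im,d,P
E
python3 - <<'E'
from h import *
ims=[]
for n in("top","side"):
    im,d,P=cloud(n); np.savez(n+".npz",im=im,d=d,P=P); cv2.imwrite(f"pics/{n}.png",cv2.resize(im,(800,600)))
    c=optics.get_calibration(n);print(n,c)
print(arm.read_state())
E
```

```text
top {'K': array([[348.10606475,   0.        , 252.17848355],
       [  0.        , 348.10606475, 194.82088487],
       [  0.        ,   0.        ,   1.        ]]), 'rvec': array([ 2.15800229, -2.15191259,  0.08344792]), 'tvec': array([ 24.46420615, 624.78687924, 681.23885745])}
side {'K': array([[390.14221416,   0.        , 262.24585201],
       [  0.        , 390.14221416, 191.81788538],
       [  0.        ,   0.        ,   1.        ]]), 'rvec': array([ 0.72300592, -2.43093935,  1.29043906]), 'tvec': array([511.501438  , 263.1000464 , 543.85856518])}
{'clock': 0.1, 'joints': array([-8.87368232e-01,  3.85442145e-01,  6.76194329e-03, -3.94894245e-04,
       -1.19402783e+00, -2.58596470e-01]), 'joint_vel': array([-0.00015732, -0.00032126,  0.0029071 ,  0.00139463,  0.00104402,
       -0.00121714]), 'joint_efforts': array([-7.79792135e-04, -3.93319952e+01,  1.88928258e+01,  4.19801742e+00,
       -2.61542642e-03, -2.04035743e-06]), 'position': array([ 257.38903066, -568.96123417,  230.35937308]), 'ee_rot': array([-2.10750745e-01,  9.77539348e-01,  9.35052168e-04, -2.70211095e-04]), 'contact_force': array([ 0.7295772 , -0.47186247,  0.92156138]), 'wrist_torque': array([0.0237229 , 0.02707717, 0.01387063]), 'gripper_width': 85.49926531270067}
```

View pics/top.png

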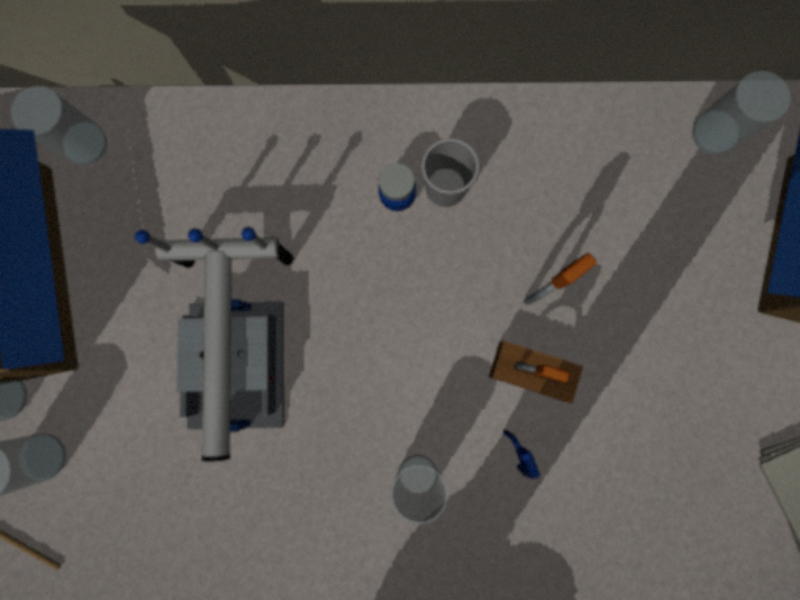

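View pics/side.png

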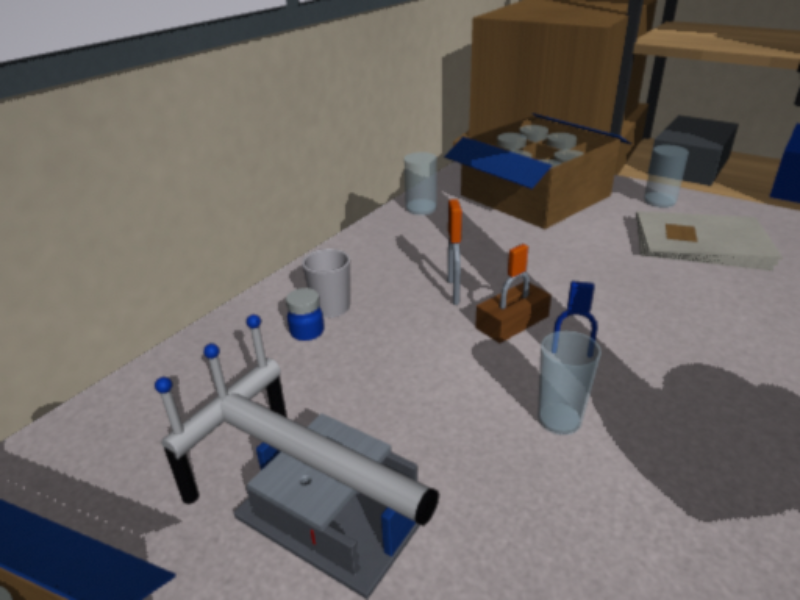

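Three U-bolt-like things are in the top view: a tall orange one at (575,270), a smaller orange one in the wooden block at (555,373), and a blue one at (525,462). The meant one is the smaller orange one in the holder. The rack is at left, with its pegged cross bar at (220,250) and the tube running down to (215,455). A hole-like dark dot shows at (240,353). Next I'll take an enlarged crop and measure.

```bash
python3 - <<'E'
from h import *
T=np.load("top.npz");S=np.load("side.npz")
a=cv2.resize(T["im"][185:285,100:200],(400,400),interpolation=cv2.INTER_CUBIC)
b=cv2.resize(S["im"][255:385,140:290],(400,347),interpolation=cv2.INTER_CUBIC)
c=cv2.resize(T["im"][150:270,300:400],(250,250)); e=cv2.resize(S["im"][110:250,260:400],(250,250))
o=np.zeros((600,800,3),np.uint8);o[:400,:400]=a*1;o[:347,400:]=b;o[350:600,400:650]=e;o[350:,650:]=c[:,50:200]
cv2.imwrite("pics/crop.png",np.clip(o.astype(int)*3//2,0,255).astype(np.uint8))
for n,D in(("top",T),("side",S)):
    im,P=D["im"],D["P"];h=cv2.cvtColor(im,cv2.COLOR_BGR2HSV)
    m=cv2.inRange(h,(3,190,110),(16,255,255));k,L,st,ce=cv2.connectedComponentsWithStats(m)
    for i in range(1,k):
        if st[i,4]>25:
            p=P[L==i];p=p[np.isfinite(p[:,0])]
            z=np.percentile(p[:,2],95);t=p[p[:,2]>z-10];w,V=np.linalg.eigh(np.cov(t[:,:2].T))
            print(n,"orange",ce[i],st[i,4],"top med",np.median(t,0),"z",np.percentile(p[:,2],[2,50,98]),"long axis",V[:,1],np.sqrt(w)*3.4)
    r=cv2.inRange(h,(0,150,60),(3,255,255))|cv2.inRange(h,(172,120,60),(180,255,255))
    k,L,st,ce=cv2.connectedComponentsWithStats(r)
    for i in range(1,k):
        if st[i,4]>4: print(n,"red",ce[i],st[i],np.nanmedian(P[L==i],0))
P=T["P"];X=P[185:290,110:190].reshape(-1,3);X=X[np.isfinite(X[:,0])]
# tube: points z 85..100
t=X[(X[:,2]>82)&(X[:,2]<100)];w,V=np.linalg.eigh(np.cov(t[:,:2].T));print("tube",t.mean(0),V[:,1],np.sqrt(w),len(t),"zmax",np.percentile(X[:,2],[50,90,98]))
a=V[:,1];s=(t[:,:2]-t.mean(0)[:2])@a;print(s.min(),s.max())
pl=X[(X[:,2]>55)&(X[:,2]<67)];print("plate",pl.min(0),pl.max(0),len(pl),np.median(pl,0))
H=T["P"][215:250,255:375]
for n,D in(("top",T),("side",S)):
    im,P=D["im"],D["P"];h=cv2.cvtColor(im,cv2.COLOR_BGR2HSV)
    m=cv2.inRange(h,(8,90,20),(20,220,120));q=P[(m>0)&(P[...,2]>34)&(P[...,2]<46)];q=q[(abs(q[:,0]-355)<300)]
    print(n,"holder",len(q),np.nanmedian(q,0) if len(q) else 0)
E
```

```text
top orange [370.36551724 171.90344828] 145 top med [ 651.11979241 -177.06482419  155.41541453] z [152.43558436 155.41541453 157.65913088] long axis [-0.62374917  0.78162457] [11.33499089 35.28814994]
top orange [355.05194805 238.92207792] 77 top med [ 537.68489031 -155.90558484  125.39797801] z [122.86803118 125.39797801 127.60199072] long axis [0.30993237 0.9507586 ] [ 8.70468445 25.61535135]
side orange [291.30718954 141.49673203] 153 top med [ 646.58488886 -167.1920945   154.01375642] z [102.66345799 133.92930382 155.98721054] long axis [-0.64138759  0.76721702] [11.69527173 33.42024982]
side orange [331.68421053 165.88157895] 152 top med [ 535.76367714 -152.72576206  122.61618734] z [ 88.12850067 108.91310014 126.20540038] long axis [0.35028007 0.93664501] [ 6.68640507 25.76044164]
side red [199.95 343.05] [199 339   3   9  20] [525.03346142 297.59644187  34.36507077]
tube [539.29793259 239.35622016  89.96044891] [-0.99966433 -0.02590804] [ 8.07808691 56.68559362] 1617 zmax [31.84474225 90.56168391 93.20597392]
-99.17824849579596 97.54758003533333
plate [464.60183463 184.24065846  55.27404387] [629.26054185 300.6488974   66.69455304] 1941 [559.89398289 224.38540715  59.98883184]
top holder 1128 [ 539.59104792 -153.31791902   39.09996095]
side holder 709 [ 547.0025428  -168.81551792   38.56375849]
```

View pics/crop.png

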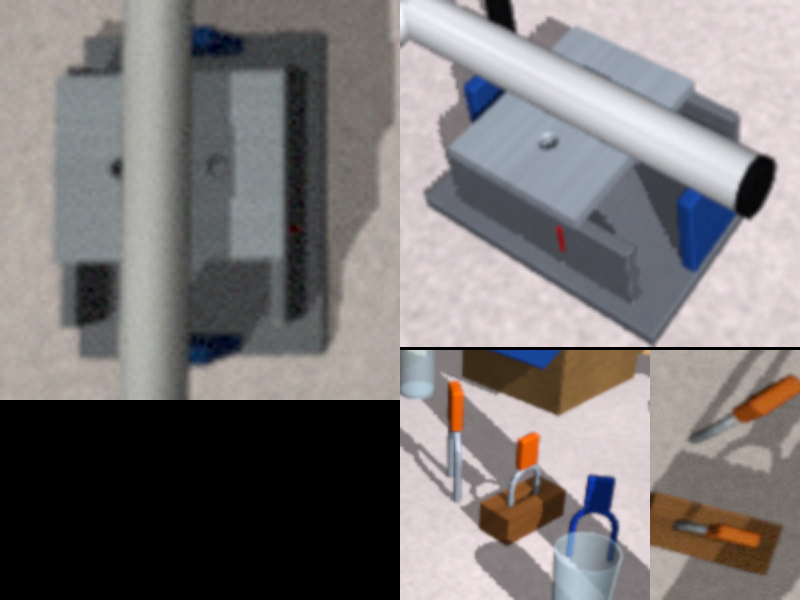

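The crop confirms it: the smaller orange U-bolt stands in the wooden block, and the tall orange and blue ones are decoys. Both plate holes are visible: top crop (118,168) and (218,168), side crop (548,140). The red mark is on the cheek.

```bash
cat >> h.py <<'E'
def ray(name,u,v,z):
    c=optics.get_calibration(name);K=np.array(c["K"])
    d=np.linalg.inv(K)@[u,v,1]
    if name=="wrist":
        s=arm.read_state();T=np.array(c["hand_eye"]);Q=R.from_quat(s["ee_rot"]).as_matrix()
        o=Q@T[:3,3]+np.array(s["position"]);d=Q@T[:3,:3]@d
    else:
        Rm=cv2.Rodrigues(np.array(c["rvec"],float))[0];o=-Rm.T@np.array(c["tvec"]).ravel();d=Rm.T@d
    return o+d*(z-o[2])/d[2]
E
python3 - <<'E'
from h import *
for n,u,v in(("top",129,226.5),("top",154.2,226.3),("side",195.2,307.3)): print(n,ray(n,u,v,61))
print("red top",ray("top",173.2,242,61),"red side",ray("side",200,343,56))
T=np.load("top.npz");S=np.load("side.npz")
P=T["P"]; 
# tube direction: centre per world-x slice
X=P[185:290,110:190].reshape(-1,3);X=X[np.isfinite(X[:,0])]
t=X[(X[:,2]>86)&(X[:,2]<98)]
c=[];
for x in range(450,620,10):
    q=t[abs(t[:,0]-x)<6]; c.append((x,(q[:,1].min()+q[:,1].max())/2,np.median(q[:,1])))
c=np.array(c);f=np.polyfit(c[:,0],c[:,2],1);print("tube top fit",f,np.polyfit(c[:,0],c[:,1],1),"at560",np.polyval(f,560))
# orange grip face & outline via minAreaRect on top mask ray-cast to z=127
im=T["im"];h=cv2.cvtColor(im,cv2.COLOR_BGR2HSV);m=cv2.inRange(h,(3,170,90),(18,255,255));m[:215]=0
k,L,st,ce=cv2.connectedComponentsWithStats(m);i=1+np.argmax(st[1:,4]);v,u=np.nonzero(L==i)
p=np.array([ray("top",a,b,127)[:2] for a,b in zip(u,v)],np.float32);print(cv2.minAreaRect(p))
# holder outline
m=cv2.inRange(h,(6,90,15),(22,230,130));m[:205]=0;m[270:]=0;m[:,:300]=0;m[:,390:]=0
m=cv2.morphologyEx(m|(L==i).astype(np.uint8)*255,cv2.MORPH_CLOSE,np.ones((5,5)))
v,u=np.nonzero((m>0)&(P[...,2]>33)&(P[...,2]<140));p=np.array([ray("top",a,b,40)[:2] for a,b in zip(u,v)],np.float32);print("holder",cv2.minAreaRect(p))
s=arm.read_state();M=R.from_quat(s["ee_rot"]).as_matrix();print(M.round(3))
E
```

```text
top [558.66301648 268.04164381  61.        ]
top [559.24801402 217.99856706  61.        ]
side [557.65554518 267.20230262  61.        ]
red top [528.82496723 179.52724957  61.        ] red side [513.00031033 307.69314074  56.        ]
tube top fit [2.88284371e-02 2.24422589e+02] [2.76107671e-02 2.26259822e+02] at560 240.56651408970185
((537.5435791015625, -156.39981079101562), (28.225725173950195, 11.05355453491211), 71.63508605957031)
holder ((539.2141723632812, -156.49815368652344), (104.7636947631836, 49.376365661621094), 72.26883697509766)
[[-0.911 -0.412 -0.001]
 [-0.412  0.911  0.002]
 [ 0.     0.002 -1.   ]]
```

Emit:
send_rows([
  [[0, 0, 0, -0.119, 1], [0, 0, 0, -0.119, 0.8], [0, 0, 0, -0.119, 0.7], [0, 0, 0, -0.119, 0.7], [0, 0, 0, -0.119, 0.7], [0, 0, 0, -0.119, 0.7], [0, 0, 0, -0.119, 0.7], [-3.8, -1.1, 0, 0, 0.7], [-3.8, -1.1, 0, 0, 0.7], [-3.8, -1.1, 0, 0, 0.7]],
])

```text
clock: 0.93
position: [316.4, -467.8, 222.5]
ee_rot: [-0.601, 0.799, 0.008, 0.0]
contact_force: [-0.4, -0.8, 0.2]
gripper_width: 59.3
```

```bash
cat > go.py <<'E'
# usage: go.py x y z yawdeg(tool y, mod 180): offsets in tool frame (cm), turn
from h import *; import sys
s=arm.read_state();M=R.from_quat(s["ee_rot"]).as_matrix();p=np.array(s["position"])
print("t",s["clock"],"p",p.round(1),"yaw_y",np.degrees(np.arctan2(M[1,1],M[0,1])).round(2),"tilt",M[:,2].round(4),"F",s["contact_force"].round(1),"M",s["wrist_torque"].round(2),"w",round(s["gripper_width"],1),"j6",round(s["joints"][5],2))
if len(sys.argv)>4:
    t=np.array(sys.argv[1:4],float);y=float(sys.argv[4]);cur=np.degrees(np.arctan2(M[1,1],M[0,1]));d=(y-cur+90)%180-90
    print("tool shift cm",((t-p)@M/10).round(2),"turn",np.radians(-d).round(3), "shift after turn",((t-p)@(M@R.from_euler('z',-d,degrees=True).as_matrix())/10).round(2))
E
python3 go.py 537.5 -156 231 162
```

```text
t 0.9333 p [ 316.4 -467.8  222.5] yaw_y 163.85 tilt [-0.009   0.0129 -0.9999] F [-0.4 -0.8  0.2] M [-0.07 -0.15  0.04] w 59.3 j6 0.41
tool shift cm [-36.11 -12.55  -0.65] turn 0.032 shift after turn [-36.5  -11.38  -0.65]
```

Emit:
send_rows([
  [[-3.8, -1.2, -0.1, 0.02, 0.7], [-3.8, -1.2, -0.1, 0.01, 0.7], [-3.8, -1.2, -0.1, 0, 0.7], [-3.8, -1.2, -0.1, 0, 0.7], [-3.8, -1.2, -0.1, 0, 0.7], [-3.8, -1.2, -0.1, 0, 0.7], [-3.8, -1.2, -0.1, 0, 0.7], [-3.8, -1.2, -0.1, 0, 0.7], [-3.0, -0.8, -0.1, 0, 0.7], [0, 0, 0, 0, 0.7]],
])

```text
clock: 1.77
position: [524.1, -160.5, 230.1]
ee_rot: [-0.589, 0.808, 0.011, -0.001]
contact_force: [-0.3, -0.6, -0.1]
gripper_width: 59.7
```

```bash
python3 go.py 537.5 -156 231 162; python3 - <<'E'
from h import *
im,d,P=cloud("wrist");np.savez("w1.npz",im=im,d=d,P=P)
cv2.imwrite("pics/w1.png",im)
h=cv2.cvtColor(im,cv2.COLOR_BGR2HSV);m=cv2.inRange(h,(3,150,70),(18,255,255));k,L,st,ce=cv2.connectedComponentsWithStats(m)
for i in range(1,k):
    if st[i,4]>80:
        p=P[L==i];p=p[np.isfinite(p[:,0])]
        if len(p)<10: print("nodepth",ce[i]);continue
        zt=np.percentile(p[:,2],97);t=p[p[:,2]>zt-5];print(ce[i],st[i,4],"zt",zt,"mean",t.mean(0),cv2.minAreaRect(t[:,:2].astype(np.float32)))
E
```

```text
t 1.7667 p [ 524.1 -160.5  230.1] yaw_y 162.2 tilt [-0.0143  0.018  -0.9997] F [-0.3 -0.6 -0.1] M [-0.03 -0.03  0.01] w 59.7 j6 -0.29
tool shift cm [-0.84 -1.14 -0.1 ] turn 0.003 shift after turn [-0.84 -1.13 -0.1 ]
[234.92816092 121.6408046 ] 348 zt 41.78876947738645 mean [ 524.20766165 -202.64208683   40.33404458] ((524.131103515625, -201.25062561035156), (15.783430099487305, 46.51494216918945), 71.94194030761719)
[233.88681758 197.02929427] 751 zt 128.12220070151594 mean [ 537.62731365 -159.50856937  126.68567049] ((537.6527709960938, -159.18051147460938), (29.128236770629883, 11.138608932495117), 70.96489715576172)
[ 67.52335558 225.91706387] 1049 zt 158.00656380538726 mean [ 650.8246552  -180.90945312  156.42478279] ((651.3613891601562, -180.4255828857422), (14.500061988830566, 37.493709564208984), 38.027217864990234)
```

View pics/w1.png

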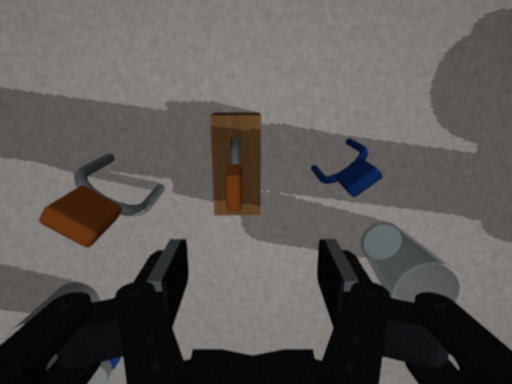

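The wrist view shows the gripper above the holder, with the grip at (234,197) between the fingers. The tall decoy is at (80,215) and the blue one at (360,178). I'll align and descend part way.

Emit:
send_rows([
  [[-0.7, -1.1, 0, 0, 0.7], [0, 0, 2, 0, 0.7], [0, 0, 2, 0, 0.7], [0, 0, 2, 0, 0.7], [0, 0, 2, 0, 0.7], [0, 0, 1, 0, 0.7], [0, 0, 0, 0, 0.7]],
])

```text
clock: 2.4
position: [530.6, -160.2, 135.4]
ee_rot: [-0.587, 0.809, 0.013, -0.002]
contact_force: [-0.6, -0.4, 0.6]
gripper_width: 59.4
```

```bash
python3 go.py 537.5 -157.5 91 161.7
```

```text
t 2.4 p [ 530.6 -160.2  135.4] yaw_y 161.94 tilt [-0.0186  0.0181 -0.9997] F [-0.6 -0.4  0.6] M [-0.01  0.02  0.  ] w 59.4 j6 -0.29
tool shift cm [-0.42 -0.68  4.44] turn 0.004 shift after turn [-0.43 -0.68  4.44]
```

Emit:
send_rows([
  [[-0.45, -0.75, 0, 0, 0.7], [-0.1, -0.2, 1.5, 0, 0.7], [0, 0, 1.5, 0, 0.7], [0, 0, 1.2, 0, 0.7], [0, 0, 0.2, 0, 0.7], [0, 0, 0, 0, 0.7]],
])

```text
clock: 2.9
position: [544.9, -160.9, 94.3]
ee_rot: [-0.586, 0.81, 0.01, 0.0]
contact_force: [0.5, -0.4, 0.0]
gripper_width: 59.8
```

```bash
python3 go.py 537.5 -157.5 91 161.7
```

```text
t 2.9 p [ 544.9 -160.9   94.3] yaw_y 161.74 tilt [-0.0108  0.016  -0.9998] F [ 0.5 -0.4  0. ] M [ 0.01 -0.04  0.  ] w 59.8 j6 -0.29
tool shift cm [-0.09  0.8   0.34] turn 0.001 shift after turn [-0.09  0.8   0.34]
```

Emit:
send_rows([
  [[0, 0.6, 0.2, 0, 0.7], [0, 0, 0, 0, 0.7], [0, 0, 0, 0, 0.7]],
])

```text
clock: 3.15
position: [540.6, -159.5, 95.0]
ee_rot: [-0.586, 0.81, 0.008, 0.002]
contact_force: [0.7, 0.1, 1.0]
gripper_width: 60.0
```

```bash
python3 go.py 537.5 -157.5 91 161.7
```

```text
t 3.15 p [ 540.6 -159.5   95. ] yaw_y 161.73 tilt [-0.0062  0.0154 -0.9999] F [0.7 0.1 1. ] M [ 0.   -0.02 -0.02] w 60.0 j6 -0.3
tool shift cm [-0.08  0.35  0.4 ] turn 0.0 shift after turn [-0.08  0.35  0.4 ]
```

Emit:
send_rows([
  [[0, 0.35, 0.5, 0, 0.7], [0, 0, 0, 0, 0.7], [0, 0, 0, 0, 0.4], [0, 0, 0, 0, 0.3]],
])

```text
clock: 3.48
position: [537.7, -158.1, 91.7]
ee_rot: [-0.586, 0.81, 0.007, 0.003]
contact_force: [0.4, -0.1, -0.7]
gripper_width: 36.7
```

```bash
python3 go.py 537.5 -157.5 91 161.7
```

```text
t 3.4833 p [ 537.7 -158.1   91.7] yaw_y 161.75 tilt [-0.0024  0.0151 -0.9999] F [ 0.4 -0.1 -0.7] M [ 0.   -0.   -0.01] w 36.7 j6 -0.3
tool shift cm [-0.05  0.04  0.07] turn 0.001 shift after turn [-0.05  0.04  0.07]
```

Centred. I'll close, then lift slowly.

Emit:
send_rows([
  [[0, 0, 0, 0, 0], [0, 0, 0, 0, 0], [0, 0, 0, 0, 0], [0, 0, 0, 0, 0], [0, 0, 0, 0, 0], [0, 0, -0.5, 0, 0], [0, 0, -0.5, 0, 0], [0, 0, -0.8, 0, 0], [0, 0, -1, 0, 0], [0, 0, -1, 0, 0]],
])

```text
clock: 4.32
position: [537.5, -158.7, 130.6]
ee_rot: [-0.586, 0.81, 0.008, 0.002]
contact_force: [0.1, -1.1, -1.5]
gripper_width: 11.3
```

```bash
python3 go.py 537.5 -157.5 200 161.7
```

```text
t 4.3167 p [ 537.5 -158.7  130.6] yaw_y 161.76 tilt [-0.0052  0.0152 -0.9999] F [ 0.1 -1.1 -1.5] M [-0.04  0.01 -0.02] w 11.3 j6 -0.3
tool shift cm [-0.2   0.1  -6.93] turn 0.001 shift after turn [-0.2   0.1  -6.93]
```

Emit:
send_rows([
  [[0, 0, -1, 0, 0], [0, 0, -1.2, 0, 0], [0, 0, -1.2, 0, 0], [0, 0, -1.2, 0, 0], [0, 0, -1.2, 0, 0], [0, 0, -1.2, 0, 0], [0, 0, -1.2, 0, 0], [0, 0, -1, 0, 0], [0, 0, 0, 0, 0], [0, 0, 0, 0, 0]],
])

```text
clock: 5.15
position: [535.4, -160.0, 240.2]
ee_rot: [-0.586, 0.811, 0.006, 0.005]
contact_force: [-0.8, -0.3, -1.3]
gripper_width: 11.5
```

```bash
python3 go.py 559 200 225 181.6
```

```text
t 5.15 p [ 535.4 -160.   240.2] yaw_y 161.7 tilt [ 0.0013  0.0159 -0.9999] F [-0.8 -0.3 -1.3] M [-0.02  0.07  0.04] w 11.5 j6 -0.3
tool shift cm [-34.9    9.06   2.1 ] turn -0.347 shift after turn [-35.9   -3.36   2.1 ]
```

Emit:
send_rows([
  [[0, 0, 0, -0.09, 0], [0, 0, 0, -0.09, 0], [0, 0, 0, -0.09, 0], [0, 0, 0, -0.08, 0], [-2, -0.2, 0, 0, 0], [-3, -0.3, 0, 0, 0], [-3, -0.3, 0, 0, 0], [-3, -0.3, 0, 0, 0], [-3, -0.3, 0, 0, 0], [-3, -0.3, 0, 0, 0]],
])

```text
clock: 5.98
position: [538.4, 11.9, 238.4]
ee_rot: [0.72, -0.694, -0.011, -0.001]
contact_force: [0.7, -0.1, -1.2]
gripper_width: 11.2
```

```bash
python3 go.py 559 242 225 181.6
```

```text
t 5.9833 p [538.4  11.9 238.4] yaw_y -177.94 tilt [-0.0132  0.0167 -0.9998] F [ 0.7 -0.1 -1.2] M [-0.02 -0.08 -0.02] w 11.2 j6 -0.27
tool shift cm [-22.9   -2.91   1.69] turn 0.008 shift after turn [-22.92  -2.72   1.69]
```

Emit:
send_rows([
  [[-3, -0.4, 0.1, 0, 0], [-3, -0.4, 0.1, 0, 0], [-3, -0.4, 0.2, 0, 0], [-3, -0.4, 0.2, 0, 0], [-3, -0.4, 0.2, 0, 0], [-3, -0.4, 0.2, 0, 0], [-2, -0.2, 0, 0, 0], [-1, -0.1, 0, 0, 0], [-0.5, 0, 0, 0, 0], [0, 0, 0, 0, 0]],
])

```text
clock: 6.82
position: [550.9, 242.1, 224.7]
ee_rot: [0.721, -0.692, -0.014, 0.006]
contact_force: [-0.2, -0.5, -0.8]
gripper_width: 11.5
```

```bash
python3 go.py 559 242 225 181.6; python3 - <<'E'
from h import *
im,d,P=cloud("wrist");np.savez("w2.npz",im=im,d=d,P=P);im2,d2,P2=cloud("side");np.savez("s2.npz",im=im2,d=d2,P=P2)
o=np.zeros((600,800,3),np.uint8);o[:300,:400]=cv2.resize(im,(400,300));o[:450,400:]=cv2.resize(im2[150:384,90:298],(400,450));o[300:,:400]=cv2.resize(im[150:384,100:412],(400,300))
cv2.imwrite("pics/w2.png",np.clip(o.astype(int)*3//2,0,255).astype(np.uint8))
E
```

```text
t 6.8167 p [550.9 242.1 224.7] yaw_y -177.63 tilt [-0.0278  0.0111 -0.9996] F [-0.2 -0.5 -0.8] M [-0.04 -0.05  0.02] w 11.5 j6 -0.62
tool shift cm [ 0.04 -0.81 -0.05] turn 0.013 shift after turn [ 0.03 -0.81 -0.05]
```

View pics/w2.png

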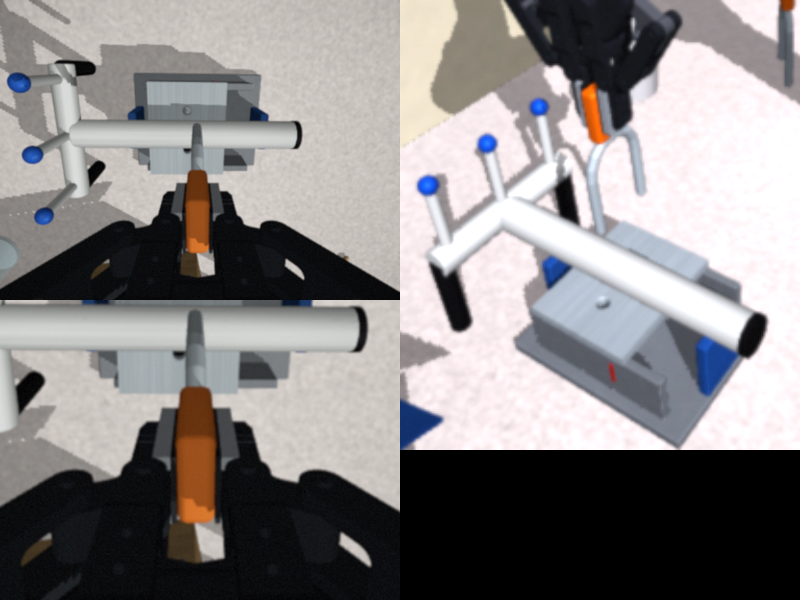

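The composite shows the bolt held upright (side half, legs at (597,195) and (638,165)). The wrist view sees both holes, at about (187,110) in the upper copy and (180,351) in the enlarged one. I'll measure the holes and legs.

```bash
python3 - <<'E'
from h import *
for u,v in((239.4,140.8),(240.4,189.8)): print("wrist hole",ray("wrist",u,v,61))
W=np.load("w2.npz");P,im=W["P"],W["im"];g=cv2.cvtColor(im,cv2.COLOR_BGR2GRAY)
# refine hole 1: darkest blob
for (u0,v0) in((239,141),(240,190)):
    q=g[v0-8:v0+9,u0-10:u0+11].astype(float);b=np.median(q);w=np.clip(b-12-q,0,None)
    print((w.sum(0)@np.arange(21)/w.sum()+u0-10),(w.sum(1)@np.arange(17)/w.sum()+v0-8),w.max())
S=np.load("s2.npz");Q,si=S["P"],S["im"]
# bolt legs in side view: points with z 145..205, near
m=(np.isfinite(Q[...,0]))&(abs(Q[...,0]-553)<40)&(abs(Q[...,1]-242)<60)&(Q[...,2]>130)&(Q[...,2]<195)
h=cv2.cvtColor(si,cv2.COLOR_BGR2HSV)
for lo in range(140,200,8):
    q=Q[m&(Q[...,2]>=lo)&(Q[...,2]<lo+8)]
    for nm,w in(("y+",q[q[:,1]>242]),("y-",q[q[:,1]<=242])):
        if len(w)>3:print(lo,nm,len(w),np.median(w,0).round(1))
# grip+tube in wrist view
hh=cv2.cvtColor(im,cv2.COLOR_BGR2HSV);o=cv2.inRange(hh,(3,150,70),(18,255,255))>0
p=P[o&(P[...,2]>150)];print("grip",p[:,:].min(0),p.max(0),np.median(p,0))
t=P[(P[...,2]>88)&(P[...,2]<98)&(abs(P[...,1]-242)<30)]
for x in range(450,630,20):
    q=t[abs(t[:,0]-x)<10]
    if len(q):print(x,q[:,1].min().round(1),q[:,1].max().round(1),q[q[:,2]>np.percentile(q[:,2],80)][:,1].mean().round(1),q[:,2].max().round(1))
E
```

```text
wrist hole [559.19790732 215.71821446  61.        ]
wrist hole [556.87539312 263.05469447  61.        ]
235.84824902723736 142.09338521400778 13.0
242.41237113402062 190.97362037598543 67.0
140 y+ 12 [545.4 267.1 145.5]
140 y- 10 [548.1 219.9 146.5]
148 y+ 29 [545.9 267.6 152.4]
148 y- 21 [547.1 219.7 152.2]
156 y+ 26 [545.6 267.4 160.5]
156 y- 23 [548.  219.6 160.9]
164 y+ 27 [545.8 267.5 168.4]
164 y- 26 [548.  219.5 168.2]
172 y+ 25 [545.9 267.3 176.5]
172 y- 24 [548.6 219.5 176.6]
180 y+ 27 [546.7 267.2 184.5]
180 y- 24 [548.5 219.8 183.6]
188 y+ 29 [546.4 267.  191.7]
188 y- 21 [548.2 219.5 190.6]
grip [545.18000909 226.41789168 233.02335752] [557.25700453 256.64700682 261.46848483] [551.56007099 238.65453207 259.42617104]
450 225.3 251.3 238.3 95.6
470 226.2 251.3 239.3 95.8
490 226.7 252.1 239.9 96.5
510 226.9 252.7 240.1 95.6
530 227.7 253.5 240.3 95.8
550 228.3 254.1 241.5 95.3
570 228.8 254.8 242.0 96.0
590 229.3 255.4 242.0 96.3
610 229.7 256.2 242.6 95.5
```

Emit:
send_rows([
  [[0.1, -0.9, 0, 0.012, 0], [0, -0.2, 1, 0, 0], [0, 0, 1, 0, 0], [0, 0, 1, 0, 0], [0, 0, 0.5, 0, 0], [0, 0, 0, 0, 0], [0, 0, 0, 0, 0]],
])

```text
clock: 7.5
position: [561.9, 234.5, 185.4]
ee_rot: [0.714, -0.7, -0.014, 0.007]
contact_force: [0.5, 0.4, -0.5]
gripper_width: 11.4
```

```bash
cat > tip.py <<'E'
# tip of the bolt: TCP + 81 mm along the tool z
from h import *
s=arm.read_state();M=R.from_quat(s["ee_rot"]).as_matrix();t=np.array(s["position"])+81*M[:,2];yaw=np.degrees(np.arctan2(M[1,1],M[0,1]))%360
d=(np.array([558.5,241.5,61])-t)@M/10
print("t",round(s["clock"],2),"tip",t.round(1),"yaw",yaw.round(2),"tilt",M[:2,2].round(3),"F",s["contact_force"].round(1),"M",s["wrist_torque"].round(2),"w",round(s["gripper_width"],1),"to nominal (tool cm)",d.round(2))
E
python3 tip.py
```

```text
t 7.5 tip [559.5 235.3 104.4] yaw 181.1 tilt [-0.03  0.01] F [ 0.5  0.4 -0.5] M [-0.01 -0.08 -0.  ] w 11.4 to nominal (tool cm) [-0.58 -0.04  4.35]
```

Emit:
send_rows([
  [[-0.4, 0, 0, -0.008, 0], [-0.1, 0, 0, 0, 0], [0, 0, 0, 0, 0], [0, 0, 0, 0, 0]],
])

```text
clock: 7.83
position: [562.1, 240.4, 186.0]
ee_rot: [0.717, -0.697, -0.014, 0.006]
contact_force: [0.3, 0.7, -0.4]
gripper_width: 11.3
```

```bash
python3 tip.py; python3 - <<'E'
from h import *
im,d,P=cloud("wrist");np.savez("w3.npz",im=im,d=d,P=P);im2,d2,P2=cloud("side");np.savez("s3.npz",im=im2,d=d2,P=P2);im3,_,P3=cloud("top")
o=np.zeros((600,800,3),np.uint8);o[:300,:400]=cv2.resize(im[100:292,110:366],(400,300));o[:450,400:]=cv2.resize(im2[200:364,130:276],(400,450));o[300:,:400]=cv2.resize(im3[185:275,90:210],(400,300))
cv2.imwrite("pics/w3.png",np.clip(o.astype(int)*3//2,0,255).astype(np.uint8))
E
```

```text
t 7.83 tip [559.7 241.2 105. ] yaw 181.65 tilt [-0.029  0.01 ] F [ 0.3  0.7 -0.4] M [ 0.03 -0.11 -0.03] w 11.3 to nominal (tool cm) [ 0.02 -0.    4.41]
```

View pics/w3.png

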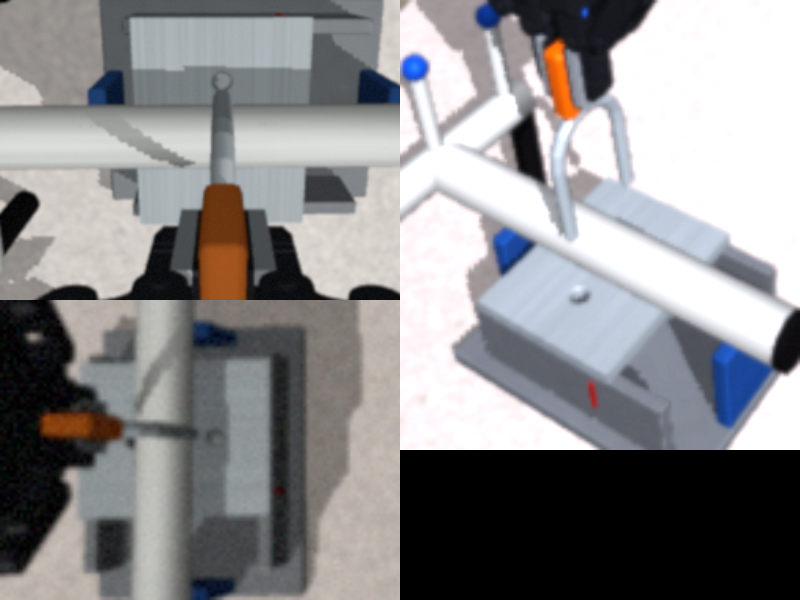

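Wrist view: the −y leg is visually in line with its hole at (222,80). Top view: leg tip (195,432), hole (213,437). Side view: leg tip (570,235), hole (580,293). I'll convert these to relative offsets.

```bash
python3 - <<'E'
from h import *
s=400/146;
print("top tip",ray("top",90+194*.3,185+132*.3,107),"hole",ray("top",90+213*.3,185+137*.3,61))
print("side tip(+y)",ray("side",130+170*146/400,200+235*164/450,106),"hole",ray("side",130+180*146/400,200+293*164/450,61))
W=np.load("w3.npz");im=W["im"][120:240,200:300];cv2.imwrite("pics/w3z.png",np.clip(cv2.resize(im,(800,600)[::1] if 0 else (720,600),interpolation=cv2.INTER_CUBIC).astype(int)*2,0,255).astype(np.uint8))
print("wrist hole",ray("wrist",110+222*.64,100+80*.64,61))
Q=np.load("s3.npz")["P"]
m=np.isfinite(Q[...,0])&(abs(Q[...,0]-560)<15)&(abs(Q[...,1]-242)<40)
for lo in range(105,150,8):
    q=Q[m&(Q[...,2]>=lo)&(Q[...,2]<lo+8)]
    for nm,w in(("y+",q[q[:,1]>255]),("y-",q[q[:,1]<=225])):
        if len(w)>3:print(lo,nm,len(w),np.median(w,0).round(1))
c=optics.get_calibration("side");Rm=cv2.Rodrigues(c["rvec"])[0];print("side cam",-Rm.T@c["tvec"])
E
```

```text
top tip [561.7135788  214.96919287 107.        ] hole [559.63755702 218.60664596  61.        ]
side tip(+y) [558.27985322 265.37746828 106.        ] hole [557.67909722 266.04975217  61.        ]
wrist hole [559.03747596 216.74780769  61.        ]
105 y+ 20 [557.1 266.4 109.5]
105 y- 17 [558.8 218.5 108.9]
113 y+ 23 [557.  265.8 117.4]
113 y- 23 [558.6 218.5 116.8]
121 y+ 23 [557.4 265.7 125.4]
121 y- 21 [559.  218.7 125.3]
129 y+ 23 [557.3 266.1 133.1]
129 y- 21 [558.5 218.5 133.3]
137 y+ 22 [558.1 265.9 141.4]
137 y- 24 [559.7 218.1 140.8]
145 y+ 28 [557.6 266.4 149.3]
145 y- 20 [559.2 218.7 148.8]
side cam [243.45703813 532.78655687 532.45154691]
```

Emit:
send_rows([
  [[-0.1, 0, 0.5, 0, 0], [0, 0, 0.8, 0, 0], [0, 0, 0.8, 0, 0], [0, 0, 0.8, 0, 0], [0, 0, 0.5, 0, 0], [0, 0, 0, 0, 0], [0, 0, 0, 0, 0]],
])

```text
clock: 8.57
position: [560.2, 241.2, 147.3]
ee_rot: [0.717, -0.697, -0.014, 0.007]
contact_force: [0.2, 0.1, -0.7]
gripper_width: 11.2
```

```bash
python3 tip.py
```

```text
t 8.57 tip [557.7 241.9  66.4] yaw 181.61 tilt [-0.031  0.009] F [ 0.2  0.1 -0.7] M [-0.03 -0.07 -0.  ] w 11.2 to nominal (tool cm) [ 0.05 -0.1   0.53]
```

Around the tube without contact. Now feel downward.

Emit:
send_rows([
  [[0, 0, 0.2, 0, 0], [0, 0, 0.2, 0, 0], [0, 0, 0.2, 0, 0], [0, 0, 0.2, 0, 0], [0, 0, 0, 0, 0]],
])

```text
clock: 8.98
position: [560.5, 241.5, 139.1]
ee_rot: [0.717, -0.697, -0.014, 0.007]
contact_force: [0.6, 0.6, -2.3]
gripper_width: 11.1
```

```bash
python3 tip.py
```

```text
t 8.98 tip [558.1 242.4  58.1] yaw 181.61 tilt [-0.029  0.01 ] F [ 0.6  0.6 -2.3] M [ 0.02 -0.09 -0.01] w 11.1 to nominal (tool cm) [ 0.08 -0.03 -0.29]
```

Emit:
send_rows([
  [[0, 0, 0.2, 0, 0], [0, 0, 0.2, 0, 0], [0, 0, 0.1, 0, 0], [0, 0, 0, 0, 0]],
])

```text
clock: 9.32
position: [560.6, 241.7, 134.0]
ee_rot: [0.717, -0.697, -0.014, 0.006]
contact_force: [-1.1, 0.2, -1.2]
gripper_width: 11.1
```

```bash
python3 tip.py
```

```text
t 9.32 tip [558.2 242.6  53.1] yaw 181.62 tilt [-0.029  0.01 ] F [-1.1  0.2 -1.2] M [ 0.   -0.08  0.03] w 11.1 to nominal (tool cm) [ 0.1  -0.   -0.79]
```

The tip is about 8 mm below the plate top with almost no force, so the legs are in the holes. I'll push on in small steps.

Emit:
send_rows([
  [[0, 0, 0.2, 0, 0], [0, 0, 0.2, 0, 0], [0, 0, 0.2, 0, 0], [0, 0, 0.2, 0, 0], [0, 0, 0, 0, 0]],
])

```text
clock: 9.73
position: [560.6, 242.2, 125.5]
ee_rot: [0.717, -0.697, -0.014, 0.006]
contact_force: [-0.4, 1.2, -0.7]
gripper_width: 11.4
```

```bash
python3 tip.py
```

```text
t 9.73 tip [558.4 243.1  44.5] yaw 181.62 tilt [-0.028  0.011] F [-0.4  1.2 -0.7] M [ 0.15 -0.06 -0.05] w 11.4 to nominal (tool cm) [ 0.14  0.04 -1.65]
```

Emit:
send_rows([
  [[0.03, 0, 0.2, 0, 0], [0.02, 0, 0.2, 0, 0], [0.02, 0, 0.2, 0, 0], [0, 0, 0, 0, 0]],
])

```text
clock: 10.07
position: [561.3, 242.2, 122.5]
ee_rot: [0.717, -0.696, -0.013, 0.004]
contact_force: [0.8, 0.0, -4.9]
gripper_width: 11.7
```

```bash
python3 tip.py
```

```text
t 10.07 tip [559.3 243.2  41.5] yaw 181.71 tilt [-0.025  0.012] F [ 0.8  0.  -4.9] M [ 0.01 -0.35 -0.04] w 11.7 to nominal (tool cm) [ 0.14  0.13 -1.95]
```

Emit:
send_rows([
  [[0, 0, 0.3, 0, 0], [0, 0, 0.3, 0, 0]],
])

```text
clock: 10.23
position: [561.5, 242.3, 118.4]
ee_rot: [0.718, -0.696, -0.013, 0.004]
contact_force: [-2.3, -0.8, 5.7]
gripper_width: 11.4
```

```bash
python3 tip.py
```

```text
t 10.23 tip [559.6 243.3  37.4] yaw 181.73 tilt [-0.023  0.012] F [-2.3 -0.8  5.7] M [-0.04  0.97 -0.04] w 11.4 to nominal (tool cm) [ 0.15  0.17 -2.36]
```

Roller resistance is felt (about 7 N). Continue.

Emit:
send_rows([
  [[0, 0, 0.3, 0, 0], [0, 0, 0.3, 0, 0], [0, 0, 0.3, 0, 0]],
])

```text
clock: 10.48
position: [561.3, 242.3, 112.3]
ee_rot: [0.718, -0.696, -0.012, 0.003]
contact_force: [-2.1, -0.2, 6.2]
gripper_width: 11.0
```

```bash
python3 tip.py
```

```text
t 10.48 tip [559.5 243.3  31.3] yaw 181.77 tilt [-0.022  0.012] F [-2.1 -0.2  6.2] M [-0.05  0.84 -0.09] w 11.0 to nominal (tool cm) [ 0.14  0.17 -2.97]
```

Emit:
send_rows([
  [[0, 0, 0.3, 0, 0], [0, 0, 0.3, 0, 0]],
])

```text
clock: 10.65
position: [561.2, 242.4, 108.2]
ee_rot: [0.718, -0.696, -0.012, 0.003]
contact_force: [-2.2, -0.3, 6.1]
gripper_width: 11.4
```

```bash
python3 tip.py
```

```text
t 10.65 tip [559.5 243.3  27.2] yaw 181.8 tilt [-0.021  0.012] F [-2.2 -0.3  6.1] M [-0.06  0.88 -0.06] w 11.4 to nominal (tool cm) [ 0.14  0.17 -3.38]
```

Emit:
send_rows([
  [[0, 0, 0.25, 0, 0], [0, 0, 0.25, 0, 0]],
])

```text
clock: 10.82
position: [561.2, 242.4, 107.1]
ee_rot: [0.718, -0.695, -0.011, 0.003]
contact_force: [-6.8, -0.3, 17.0]
gripper_width: 11.1
```

```bash
python3 tip.py
```

```text
t 10.82 tip [559.6 243.2  26.1] yaw 181.87 tilt [-0.02   0.011] F [-6.8 -0.3 17. ] M [-0.11  2.28 -0.1 ] w 11.1 to nominal (tool cm) [ 0.13  0.19 -3.49]
```

Emit:
send_rows([
  [[0, 0, 0.25, 0, 0]],
])

```text
clock: 10.9
position: [561.2, 242.4, 107.1]
ee_rot: [0.719, -0.695, -0.011, 0.003]
contact_force: [-5.5, 0.3, 12.9]
gripper_width: 11.3
```

```bash
python3 tip.py; python3 - <<'E'
from h import *
im2,d2,P2=cloud("side");im,_,P3=cloud("wrist")
o=np.zeros((500,800,3),np.uint8);o[:450,400:]=cv2.resize(im2[200:364,130:276],(400,450));o[:300,:400]=cv2.resize(im[100:292,110:366],(400,300))
cv2.imwrite("pics/w5.png",np.clip(o.astype(int)*3//2,0,255).astype(np.uint8))
E
```

```text
t 10.9 tip [559.6 243.2  26.1] yaw 181.91 tilt [-0.02  0.01] F [-5.5  0.3 12.9] M [-0.16  1.81 -0.12] w 11.3 to nominal (tool cm) [ 0.13  0.18 -3.49]
```

View pics/w5.png

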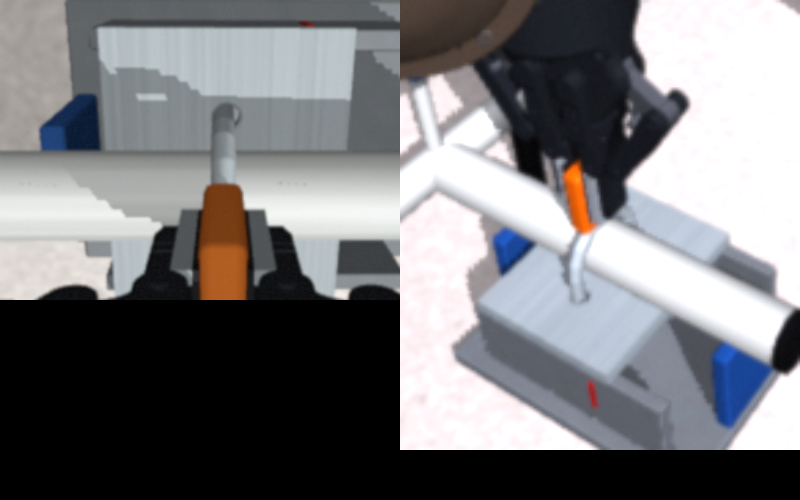

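The side view shows the leg through the plate hole at (580,298) and the bow down on the tube at (583,235). The wrist view shows the other leg in its hole at (225,115). One firmer push will check for the stop.

Emit:
send_rows([
  [[0, -0.04, 0.35, 0, 0], [0, 0, 0.35, 0, 0]],
])

```text
clock: 11.17
position: [561.2, 242.4, 107.1]
ee_rot: [0.719, -0.695, -0.01, 0.003]
contact_force: [-6.4, -1.0, 16.7]
gripper_width: 11.5
```

```bash
python3 tip.py
```

```text
t 11.17 tip [559.7 243.2  26.1] yaw 181.99 tilt [-0.018  0.01 ] F [-6.4 -1.  16.7] M [-0.33  2.25 -0.16] w 11.5 to nominal (tool cm) [ 0.13  0.19 -3.49]
```

Hard stop, no movement. Release and withdraw.

Emit:
send_rows([
  [[0, 0, 0, 0, 0], [0, 0, 0, 0, 0.3], [0, 0, 0, 0, 0.5], [0, 0, 0, 0, 0.5], [0, 0, 0, 0, 0.5], [0, 0, -1, 0, 0.5], [0, 0, -2, 0, 0.5], [0, 0, -3, 0, 0.5], [0, 0, -3, 0, 0.5], [0, 0, -3, 0, 0.5]],
])

```text
clock: 12.0
position: [560.0, 238.5, 223.3]
ee_rot: [0.719, -0.695, -0.012, 0.012]
contact_force: [-0.4, 0.4, -0.0]
gripper_width: 42.9
```

```bash
python3 tip.py; python3 - <<'E'
from h import *
im2,d2,P2=cloud("side");im,_,P=cloud("wrist");im3,_,P3=cloud("top")
o=np.zeros((600,800,3),np.uint8);o[:450,400:]=cv2.resize(im2[200:364,130:276],(400,450));o[:300,:400]=cv2.resize(im,(400,300));o[300:,:400]=cv2.resize(im3,(400,300))
cv2.imwrite("pics/w6.png",np.clip(o.astype(int)*3//2,0,255).astype(np.uint8))
for n,i,p in(("side",im2,P2),("wrist",im,P)):
    m=cv2.inRange(cv2.cvtColor(i,cv2.COLOR_BGR2HSV),(3,150,70),(18,255,255))>0
    q=p[m&(abs(p[...,0]-560)<30)&(abs(p[...,1]-242)<30)]
    zt=np.percentile(q[:,2],97);t=q[q[:,2]>zt-5];print(n,"grip top z",zt,"(home 142)",np.percentile(q[:,2],3),t.mean(0),cv2.minAreaRect(t[:,:2].astype(np.float32)))
    tt=p[(abs(p[...,0]-500)<15)&(abs(p[...,1]-240)<12)];print("  tube top",np.nanpercentile(tt[:,2],95))
E
```

```text
t 12.0 tip [557.3 238.4 142.3] yaw 181.91 tilt [-0.034 -0.001] F [-0.4  0.4 -0. ] M [ 0.06 -0.06  0.02] w 42.9 to nominal (tool cm) [-0.31 -0.41  8.12]
side grip top z 143.59608207659434 (home 142) 105.86048832644795 [559.47069376 244.81697126 142.00421615] ((560.2825317382812, 243.532470703125), (11.401243209838867, 27.71227264404297), 5.633600234985352)
  tube top 328.4077156528167
wrist grip top z 145.25900901113167 (home 142) 141.242826227197 [562.25191978 241.07660892 143.8412312 ] ((562.1934204101562, 241.86862182617188), (9.6217622756958, 29.5091609954834), 1.7432379722595215)
  tube top 296.66784001971905
```

View pics/w6.png

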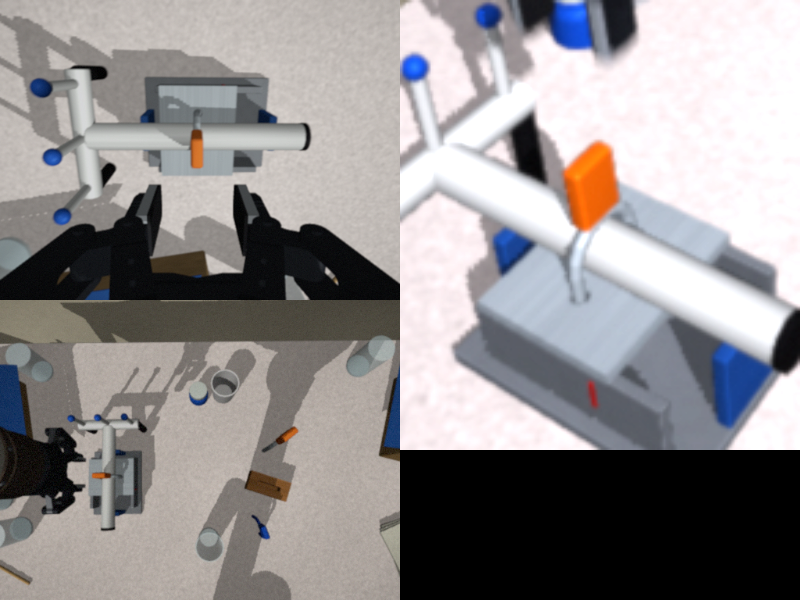

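The side and wrist views show the bolt seated on the tube, released, and the fingers clear. In the top view the jar, cup and tumbler stand where they were. One tighter height check relative to the tube (home: 48 mm above it).

```bash
python3 - <<'E'
from h import *
for n in("wrist","side"):
  for k in range(3):
    i,_,p=cloud(n);m=cv2.inRange(cv2.cvtColor(i,cv2.COLOR_BGR2HSV),(3,150,70),(18,255,255))>0
    m=cv2.erode(m.astype(np.uint8),np.ones((3,3)))>0
    q=p[m&(abs(p[...,0]-560)<30)&(abs(p[...,1]-242)<30)]
    a=np.median(q[q[:,2]>np.percentile(q[:,2],97)-4][:,2]) if n=="wrist" else np.percentile(q[:,2],98)
    r=[]
    for x in list(range(470,545,5))+list(range(580,610,5)):
        t=p[(abs(p[...,0]-x)<3)&(abs(p[...,1]-241)<10)&(p[...,2]<110)&(p[...,2]>85)]
        if len(t)>8:
            f=np.polyfit(t[:,1]-241,t[:,2],2);r.append(f[2]-f[1]**2/4/f[0])
    print(n,"grip",a.round(1),"tube",np.median(r).round(1),"diff",(a-np.median(r)).round(1))
print(arm.read_state()["contact_force"])
E
```

```text
wrist grip 144.1 tube 94.1 diff 50.0
wrist grip 144.0 tube 94.1 diff 50.0
wrist grip 144.1 tube 94.1 diff 50.0
side grip 143.2 tube 92.7 diff 50.5
side grip 143.3 tube 92.7 diff 50.5
side grip 143.4 tube 92.6 diff 50.8
[0.85543367 0.46692182 0.51004881]
```

Heights suggest the bolt may be up to ~2 mm above home (limit 3.5 mm). There is time, so I'll press gently straight down on the grip's top with closed fingers.

Emit:
send_rows([
  [[-0.35, -0.35, 0, 0, 0], [0, 0, 0, 0, 0], [0, 0, 0, 0, 0], [0, 0, 0, 0, 0], [0, 0, 1.5, 0, 0], [0, 0, 1.5, 0, 0], [0, 0, 1.5, 0, 0], [0, 0, 1, 0, 0], [0, 0, 0, 0, 0], [0, 0, 0, 0, 0]],
])

```text
clock: 13.28
position: [561.8, 242.4, 161.6]
ee_rot: [0.719, -0.695, -0.012, 0.014]
contact_force: [0.0, 0.1, 0.8]
gripper_width: 0.3
```

```bash
python3 go.py 562 242 145 181.6
```

```text
t 13.2833 p [561.8 242.4 161.6] yaw_y -178.07 tilt [-0.037  -0.0044 -0.9993] F [0.  0.1 0.8] M [ 0.02 -0.07  0.05] w 0.3 j6 -0.62
tool shift cm [ 0.03 -0.08  1.66] turn 0.006 shift after turn [ 0.03 -0.08  1.66]
```

Emit:
send_rows([
  [[0, 0, 0.6, 0, 0], [0, 0, 0.5, 0, 0], [0, 0, 0.3, 0, 0], [0, 0, 0.2, 0, 0], [0, 0, 0.15, 0, 0], [0, 0, 0.15, 0, 0]],
])

```text
clock: 13.78
position: [562.8, 243.2, 143.9]
ee_rot: [0.719, -0.695, -0.011, 0.012]
contact_force: [-1.1, -0.4, 3.9]
gripper_width: -0.3
```

```bash
python3 go.py 562 242 142 181.6
```

```text
t 13.7833 p [562.8 243.2 143.9] yaw_y -178.03 tilt [-0.0322 -0.0017 -0.9995] F [-1.1 -0.4  3.9] M [ 0.02  0.03 -0.01] w -0.3 j6 -0.62
tool shift cm [0.12 0.08 0.19] turn 0.006 shift after turn [0.12 0.07 0.19]
```

Emit:
send_rows([
  [[0, 0, 0.2, 0, 0], [0, 0, 0.3, 0, 0]],
])

```text
clock: 13.95
position: [564.5, 243.9, 141.9]
ee_rot: [0.72, -0.694, -0.01, 0.009]
contact_force: [-5.2, 0.4, 14.7]
gripper_width: -0.0
```

```bash
python3 go.py 562 242 142 181.6
```

```text
t 13.95 p [564.5 243.9 141.9] yaw_y -177.95 tilt [-2.690e-02 -4.000e-04 -9.996e-01] F [-5.2  0.4 14.7] M [-0.05  1.57 -0.07] w -0.0 j6 -0.62
tool shift cm [0.18 0.26 0.  ] turn 0.008 shift after turn [0.18 0.25 0.  ]
```

Emit:
send_rows([
  [[0.1, 0.15, 0.3, 0, 0], [0, 0.1, 0.3, 0, 0]],
])

```text
clock: 14.12
position: [564.6, 244.0, 142.0]
ee_rot: [0.72, -0.693, -0.007, 0.006]
contact_force: [-2.5, -2.5, 11.0]
gripper_width: -0.2
```

```bash
python3 go.py 562 242 142 181.6
```

```text
t 14.1167 p [564.6 244.  142. ] yaw_y -177.8 tilt [-0.0184  0.0021 -0.9998] F [-2.5 -2.5 11. ] M [-0.65  0.87  0.02] w -0.2 j6 -0.62
tool shift cm [0.19 0.27 0.01] turn 0.01 shift after turn [0.19 0.26 0.01]
```

The fingertips stop at z = 142.0, exactly the grip-top height when home. Withdraw and check again.

Emit:
send_rows([
  [[0, 0, -0.5, 0, 0], [0, 0, -1.5, 0, 0], [0, 0, -2.5, 0, 0], [0, 0, -3, 0, 0], [0, 0, -2, 0, 0], [0, 0, 0, 0, 0], [0, 0, 0, 0, 0]],
])

```text
clock: 14.7
position: [565.1, 243.4, 240.5]
ee_rot: [0.72, -0.694, -0.008, 0.007]
contact_force: [-1.0, 2.3, -1.4]
gripper_width: -0.1
```

```bash
python3 - <<'E'
from h import *
for n in("wrist","side"):
    i,_,p=cloud(n);m=cv2.inRange(cv2.cvtColor(i,cv2.COLOR_BGR2HSV),(3,150,70),(18,255,255))>0
    m=cv2.erode(m.astype(np.uint8),np.ones((3,3)))>0
    q=p[m&(abs(p[...,0]-560)<30)&(abs(p[...,1]-242)<30)]
    a=np.median(q[q[:,2]>np.percentile(q[:,2],97)-4][:,2]) if n=="wrist" else np.percentile(q[:,2],98)
    r=[]
    for x in list(range(470,545,5))+list(range(580,610,5)):
        t=p[(abs(p[...,0]-x)<3)&(abs(p[...,1]-241)<10)&(p[...,2]<110)&(p[...,2]>85)]
        if len(t)>8:
            f=np.polyfit(t[:,1]-241,t[:,2],2);r.append(f[2]-f[1]**2/4/f[0])
    print(n,"grip",a.round(1),"tube",np.median(r).round(1),"diff",(a-np.median(r)).round(1))
    if n=="side":
        cv2.imwrite("pics/w7.png",cv2.resize(i[200:364,130:276],(534,600)))
        top=q[:,2]>132;bot=q[:,2]<112;print("tilt est",(np.median(q[top],0)-np.median(q[bot],0)).round(1))
i,_,p=cloud("top");A=np.load("top.npz")["im"]
for nm,(u0,u1,v0,v1) in dict(jar=(235,270,100,138),cup=(266,310,85,135),tumbler=(245,292,285,338)).items():
    a=cv2.cvtColor(A[v0:v1,u0:u1],6).astype(np.float32);b=cv2.cvtColor(i[v0:v1,u0:u1],6).astype(np.float32);print(nm,cv2.phaseCorrelate(a,b,cv2.createHanningWindow(a.shape[::-1],cv2.CV_32F)))
s=arm.read_state();print(s["position"],s["contact_force"],s["joint_vel"].round(3))
E
```

```text
wrist grip 142.3 tube 94.1 diff 48.2
side grip 141.4 tube 92.7 diff 48.7
tilt est [ 2.1 -0.6 30.8]
jar ((-0.05464855355664611, 0.016516858897638542), 1.0263907432556152)
cup ((0.39002925094718677, 0.017011703777377818), 0.9262818200853136)
tumbler ((0.04805427029273801, 0.04494996609795976), 0.9432910964076902)
[564.69096197 242.95985009 238.98334879] [-0.33122096  0.17954439 -0.76616176] [-0.001  0.011 -0.012 -0.002 -0.003  0.   ]
```

View pics/w7.png

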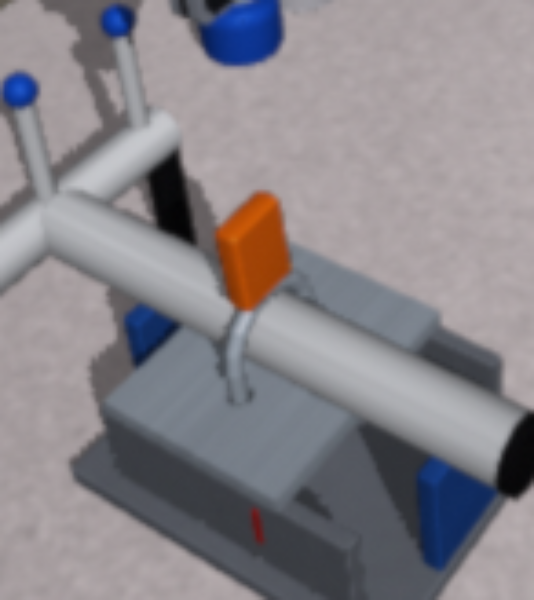

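The bolt is now home: 48.2 to 48.7 mm above the tube against 48. The side picture shows leg at (240,395) in its hole and the grip free. A last check of the tilt, using the grip's faces only, then hand in if it is fine.

```bash
python3 - <<'E'
from h import *
i,_,p=cloud("side");m=cv2.inRange(cv2.cvtColor(i,cv2.COLOR_BGR2HSV),(3,150,70),(18,255,255))>0
m=cv2.erode(m.astype(np.uint8),np.ones((3,3)))>0
q=p[m&(abs(p[...,0]-560)<30)&(abs(p[...,1]-242)<30)];q=q[(q[:,2]>105)&(q[:,2]<137)]
n=np.linalg.svd(q-q.mean(0),full_matrices=False)
for _ in range(5):
    r=abs((q-q.mean(0))@n[2][2]);q=q[r<1.5];n=np.linalg.svd(q-q.mean(0),full_matrices=False)
v=n[2][2];tilt=np.arcsin(v[2]);print("face normal",v,"tilt",tilt,len(q))
if abs(tilt)<0.09: job.job_done();print("handed in")
E
```

```text
face normal [-0.99826861  0.03103512  0.04996601] tilt 0.04998682489932104 168
the job is handed in; nothing more can be done
handed in
```

The U-bolt is clamped home over the foot tube with both legs through the plate's holes, released, and the job is handed in at about 15 s of the 64 s. No verdict was reported.

I took the smaller orange U-bolt out of the wooden holder and lowered it around the tube. The holes had been seen in all three cameras, about 30 mm beyond the mark, and the legs entered them on the first try. I then pressed it against the rollers, with wrist forces at the readings up to 17 N.

- **Disagreement:** after I let go, the camera depths put the bolt about 2 mm high, although the push had seemed to reach a hard stop. I pressed the grip's top with closed fingers (15 N at most) and it went down about 2 mm.
- **Height:** after that press, the grip top is 48.2 mm (wrist) and 48.7 mm (side) above the tube, against 48 mm when home.
- **Alignment:** the grip leans about 0.05 rad (limit 0.12), and its measured face is in line with the rack to within about 0.06 rad (limit 0.15).
- **Bystanders:** jar, cup and tumbler moved less than half a pixel in the top view.
- **Robot:** the gripper is clear, with its fingertips about 97 mm above the grip.

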